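# Press the proud split pin level

## Robot

A 6-joint arm with a two-finger parallel gripper is mounted at the origin on the work surface. World frame = base frame: x ahead of the robot, y to its left, z up, the work surface at z = 0. Lengths are in m, angles in rad, forces in N, time in s.
With the tool pointing down it reaches from about 0.25 to 0.85 m from the base axis. Payload 12.5 kg.
Tool frame: the origin (TCP) lies on the centre line of the jaws, within the pads' length; the fingertips stand 17 mm ahead of it and the grasp point (between the pads) lies 2 mm behind it; z points along the fingers, y is the line along which they close (so a half turn about z gives the same grasp; the last joint's range is limited). The gripper opens to 93 mm and grips with 3 to 60 N. Pads are 15 mm wide; open, the fingers measure 128 mm over their backs; the gripper's body (75 mm by 188 mm) begins 65 mm behind the grasp point.
Start: joints at [-1.23, 0.351, 1.652, -0, 1.139, -0.085], TCP at [0.227, -0.501, 0.236] pointing down, gripper open.
Joint ranges: [-2.75, 2.75], [-0.79, 2.1], [0.01, 2.65], [-1.57, 4.71], [0.07, 3.14], [-2.87, 2.87]. Speed limits (rad/s): [2.22, 2.22, 2.79, 3.14, 3.14, 3.14].

## Interface

Orientations are given as a rotation vector (axis times angle).
In Python, from cell import readout, vision, order gives the robot as it stands.
- The arm moves only by the shell command python3 -m pendant 'ROWS'. ROWS is JSON, a list of rows, each a list of 3 entries, a list of its own where there are three numbers: the shift along the tool's x, y, z scaled (see below), then the turn, a rotation vector about the tool's x, y, z scaled (see below), then the gripper command: -1 is fully open, 1 is shut, values between are in proportion. A call has 1 to 20 rows; each row shifts and turns the commanded pose from where the row before left it, along the tool's axes as they then stand; what a row does not reach is not made up. The controller multiplies each number of a shift by 0.05 m and each number of a turn by 0.15 rad. A row lasts 1/8 s, in which the tool goes at most 62.5 mm and 10.7 degrees, less where a joint would pass 70% of its speed; a pose out of reach is approached as far as the arm can. A call with a number of a shift or a turn outside -1 to 1 is refused whole. A call with a gripper value outside its range is refused whole. The fingers move at their own pace and stop on an object; the grip force is fixed at half the most. Time passes only in rows, so rows that do not move let the fingers close. It gives the time, the measured TCP pose, the force, the opening and the grip force at its end, in the units of the state.
- readout.state(): the state, without advancing time (a new reading comes with each control period).
- vision.read_camera(name): name is "side" or "top"; returns a dict with "color" (480x640x3 uint8, red, green, blue), "camera_matrix" (3x3 intrinsics, pixels), "R" (3x3) and "t" (3): a world point X has camera coordinates R X + t. Camera axes: x right, y down, z forward; pixel columns grow to the right and rows downward; lengths in m; the calibration is good to about 2 mm. A picture is of the moment at which its call begins. There is no depth.
- order.sign_off(): hands the job in; it is judged then, once.
The state is a dict: "clock": time; "joint_positions": joint angles; "dq": joint speeds; "joint_efforts": joint torques, N m; "eef_pos": TCP position; "eef_rot": TCP orientation; "ft_force": force on the tool from outside, world axes, zero at the start; "ft_torque": the same for the moment, N m; "grip_width": finger opening in m; "grip_force": force on a finger pad.
Only numpy, scipy, OpenCV 4.12 (cv2) and the standard library are available. Lean on these libraries where they do the work, as an engineer would, in place of code of your own. Each camera call takes 0.05 s, during which the arm holds its last target. There are 200 camera calls.

## Task

One of the three split pins standing in the brake shoe segment sticks up higher than the other two. Press it down lightly from above with the fingertips until its eye is level with the other two eyes, no deeper, then take the hand away. Do not lift it, and leave the other two pins, the feeler block and everything else on the bench as they are.

Things in the scene. Friction and masses are not known exactly. Their poses are not given: they have to be found in the camera images.
- shoe: Black cast iron brake shoe segment, fixed. It lies on its side: from above an arc 290 mm long (along y), 64 mm wide, hollow side to -x, a lug on the back reaching to x = +64 mm. Flat top 62 mm above the bench. Origin on the bench under the arc's middle, z up. Pin holes in its frame at (0, 0), (-13, 90), (-13, -90) mm; which pin stands in which hole varies.
- proud_pin: Upright split pin that stands 13 to 17 mm higher than the other two. Head: a round eye 26 mm across, 7 mm thick, in the body's xz plane, on a 10 mm shank. Origin: highest point of the eye, on the pin's axis; z up. Pressed, it slides straight down against about 4 N of friction and stays where left. No stop at the right depth: pressed on, it sinks too deep. It cannot tilt or turn.
- home_pin_1: Like proud_pin (same eye, same origin at the eye's top, same 4 N friction if pressed or pulled), but at the right height: eye top 94 mm above the bench, 32 mm above the shoe's top.
- home_pin_2: As home_pin_1, at the same height, in another hole.
- feeler_block: Chrome feeler block, 30 x 18 x 14 mm high, lying loose on top of the shoe between two pins. Origin: centre of its underside.
- tin: Blue enamel tin, open, 84 mm across, 85 mm high, standing loose on the bench to the left of the shoe. Origin: centre of its underside.
- hammer: Hammer, 280 mm long, lying loose on the bench to the right of the shoe. Its handle points to its -x.
- spanner: Spanner, 200 mm long, lying loose on the bench beyond the shoe, lengthwise along its own x.
- castle_nut: Steel castle nut, 36 mm across the flats, 30 mm high, standing loose on the bench beyond the shoe, at the left. Origin: centre of its underside.

How it is judged:
By the outcome, as a careful person would: the job done as asked, in the order asked, and still so for the second after the job is handed in, with the robot touching nothing.
It also fails if it takes over 32 s, if anything falls off the work surface, if the arm or the gripper's body presses on something with over 40 N, if the wrist force passes 120 N, or if a joint passes its speed limit or range.

## Working session

There is one attempt and no reset: what is moved stays moved. The work goes in short steps, Python scripts to look and compute and a shell command to move; the robot and the scene stay as the last step left them, time stands still between calls to the robot, and variables do not carry over. Pictures are saved under pics/ and viewed, at most 10 in all, crops included, and the job is handed in when it is done.

```bash
mkdir -p pics; python3 - <<'E'
from cell import readout, vision
import cv2,numpy as np
s=readout.state();print(s["clock"],s["eef_pos"],s["eef_rot"],s["ft_force"],s["grip_width"])
for n in("top","side"):
    c=vision.read_camera(n);cv2.imwrite(f"pics/{n}0.png",c["color"][:,:,::-1])
    np.savez(f"{n}.npz",**{k:c[k] for k in("camera_matrix","R","t")})
    print(n,c["camera_matrix"].tolist(),(-c["R"].T@c["t"]).round(3),c["R"].round(3).tolist())
E
```

```text
0.0 [ 0.22708148 -0.50059115  0.23508866] [-3.06955037e+00 -6.63536126e-01  2.65147435e-04] [-0.41955786  0.59919583  0.26974855] 0.0934361255807584
top [[473.5619026390038, 0.0, 323.44922386105867], [0.0, 473.5619026390038, 247.53606525418957], [0.0, 0.0, 1.0]] [0.54  0.02  1.233] [[0.013, -0.999, 0.032], [-0.997, -0.016, -0.072], [0.073, -0.031, -0.997]]
side [[436.9116079699994, 0.0, 322.78892389306657], [0.0, 436.9116079699994, 239.58193882700644], [0.0, 0.0, 1.0]] [0.221 0.716 0.658] [[-0.881, -0.473, -0.013], [-0.259, 0.507, -0.822], [0.395, -0.721, -0.569]]
```

View pics/top0.png

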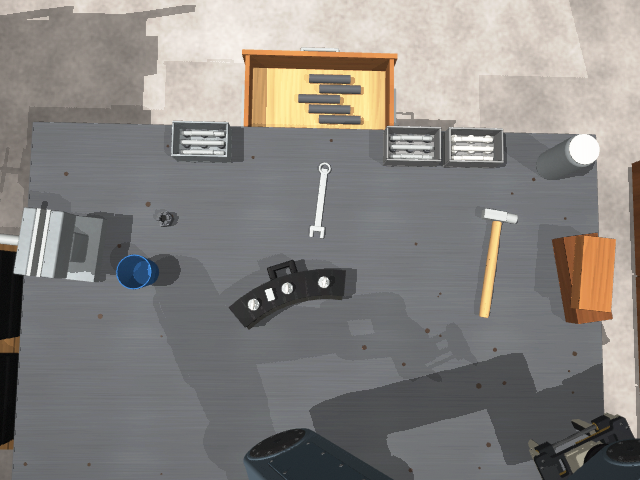

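View pics/side0.png

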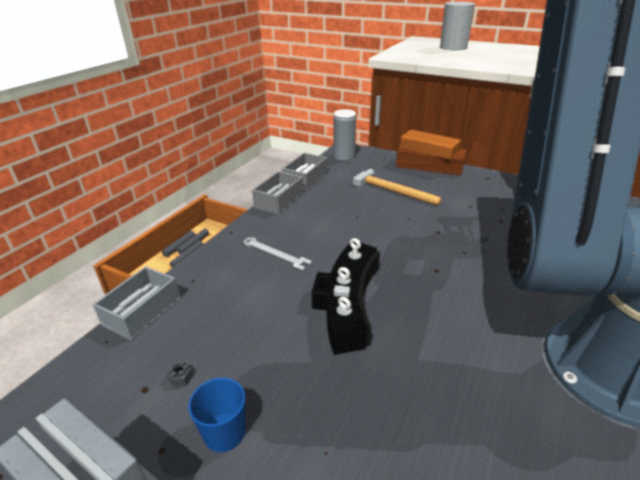

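Top view: three pins at about (254,304), (288,288) and (324,282), with the feeler block at (269,295). Side view: eyes at about (355,243), (344,273) and (344,305). I'll enlarge both views.

```bash
python3 - <<'E'
import cv2,numpy as np
a=cv2.imread("pics/top0.png")[255:335,220:360];b=cv2.imread("pics/side0.png")[230:360,300:390]
cv2.imwrite("pics/crops.png",np.vstack([cv2.resize(a,(770,440),interpolation=cv2.INTER_CUBIC)]))
cv2.imwrite("pics/crops2.png",cv2.resize(b,None,fx=4.5,fy=4.5,interpolation=cv2.INTER_CUBIC))
E
```

```text
(no output)
```

View pics/crops.png

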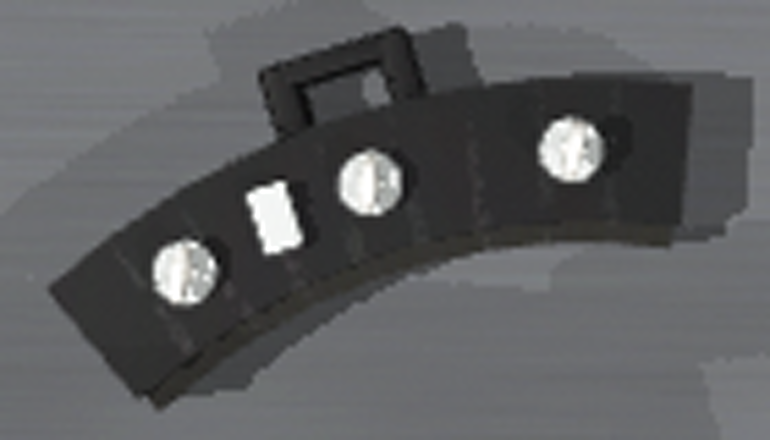

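View pics/crops2.png

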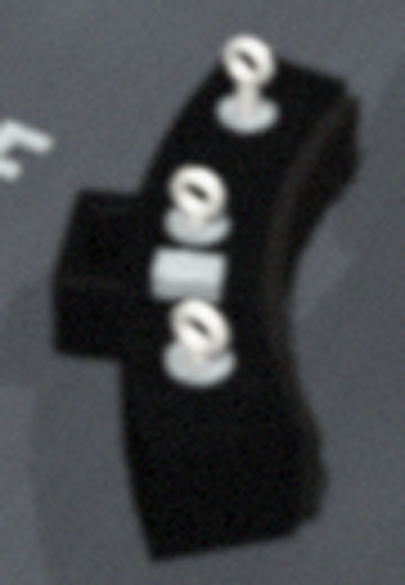

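The far pin (at side (355,243), top (324,282)) shows its shank between eye and collar, so it is the proud one. Next I'll measure it.

```bash
cat > meas.py <<'E'
import cv2,numpy as np
T=np.load("top.npz");S=np.load("side.npz")
def ray(C,p):
    d=C["R"].T@np.linalg.inv(C["camera_matrix"])@[p[0],p[1],1.];return -C["R"].T@C["t"],d
def plane(C,p,z):
    o,d=ray(C,p);return o+d*(z-o[2])/d[2]
def blobs(img,x0,y0,x1,y1,th,k=8):
    g=cv2.cvtColor(img,cv2.COLOR_BGR2GRAY)[y0:y1,x0:x1]
    g=cv2.resize(g,None,fx=k,fy=k,interpolation=cv2.INTER_CUBIC)
    n,_,st,c=cv2.connectedComponentsWithStats((g>th).astype(np.uint8))
    return [((c[i]+.5)/k-.5+[x0,y0],st[i,:4]/k+[x0,y0,0,0]) for i in range(1,n) if st[i,4]>30*k*k/2]
def height(axis,p):   # z where side ray passes nearest the vertical axis
    o,d=ray(S,p);u=d[:2];s=(axis-o[:2])@u/(u@u);q=o+s*d
    return q[2],np.cross(u/np.linalg.norm(u),axis-o[:2])
E
python3 - <<'E'
from meas import *
t=cv2.imread("pics/top0.png");s=cv2.imread("pics/side0.png")
for c,b in blobs(t,240,270,340,318,130): print("top",c.round(1),b.round(1),plane(T,c,.064).round(4))
for th in(150,190,210):
  for c,b in blobs(s,330,232,372,325,th): print("side",th,c.round(1),b.round(1))
E
```

```text
top [323.2 281.8] [318.  276.4  11.2  11.8] [ 0.5402 -0.0169  0.064 ]
top [286.7 287.9] [281.6 282.4  11.2  11.8] [0.5242 0.0726 0.064 ]
top [269.4 294.2] [264.8 287.9  10.2  13.5] [0.5083 0.1145 0.064 ]
top [253.  304.1] [247.9 298.8  11.5  11.6] [0.4837 0.154  0.064 ]
side 150 [354.6 248. ] [349.2 237.9  11.4  20.9]
side 150 [343.4 275.4] [337.8 267.4  12.2  16.4]
side 150 [342.8 299.4] [334.4 285.9  16.8  28.9]
side 190 [354.9 247.7] [350.4 238.5   9.4  19.4]
side 190 [343.8 274.5] [339.6 267.8   9.4  14.9]
side 190 [341.4 289.3] [335.2 286.5  13.4   6.5]
side 190 [344.2 304.4] [339.8 296.8  10.2  17. ]
side 210 [356.2 240.8] [352.6 238.9   6.8   6.2]
side 210 [344.8 269.9] [340.6 268.    8.    6.4]
side 210 [342.6 275.6] [340.1 273.1   6.4   6.4]
side 210 [341.1 289.2] [336.2 287.4  11.1   4.5]
side 210 [345.2 300. ] [340.8 297.1   8.6   8.2]
side 210 [342.6 305.1] [340.2 302.5   6.1   6.1]
```

```bash
python3 - <<'E'
from meas import *
s=cv2.imread("pics/side0.png")
A=[np.array(a) for a in([.5402,-.0169],[.5242,.0726],[.4837,.154])]
P=[(355,238.5),(344.3,267.8),(344.7,296.8)]
for a,p in zip(A,P): print(np.round(height(a,p),4))
from cell import readout
from scipy.spatial.transform import Rotation as R
st=readout.state();M=R.from_rotvec(st["eef_rot"]).as_matrix();print(M.round(3).tolist())
print((M.T@(np.array([.5402,-.0169,.150])-st["eef_pos"])/.05).round(2))
E
```

```text
[ 0.1082 -0.0013]
[ 0.0945 -0.0001]
[ 0.0966 -0.0003]
[[0.911, 0.413, -0.0], [0.413, -0.911, 0.001], [0.0, -0.001, -1.0]]
[ 9.7  -6.22  1.71]
```

```bash
python3 -m pendant '[[[0.8,-0.52,0],[0,0,0],1],[[0.8,-0.52,0],[0,0,0],1],[[0.8,-0.52,0],[0,0,0],1],[[0.8,-0.52,0],[0,0,0],1],[[0.8,-0.52,0],[0,0,0],1],[[0.8,-0.52,0],[0,0,0],1],[[0.8,-0.52,0],[0,0,0],1],[[0.8,-0.52,0],[0,0,0],1],[[0.8,-0.52,0],[0,0,0],1],[[0.8,-0.52,0],[0,0,0],1],[[0.8,-0.52,0],[0,0,0],1],[[0.8,-0.52,0],[0,0,0],1],[[0,0,0],[0,0,0],1],[[0,0,0],[0,0,0],1]]'
cat > st.py <<'E'
from meas import *
from cell import readout
from scipy.spatial.transform import Rotation as R
st=readout.state();M=R.from_rotvec(st["eef_rot"]).as_matrix()
print(st["clock"],st["eef_pos"].round(4),st["ft_force"].round(2),st["grip_width"],(M.T@(np.array([.5402,-.0169,.140])-st["eef_pos"])/.05).round(3), (M[:,2]).round(4))
E
python3 st.py
```

```text
clock: 1.85
eef_pos: [0.535, -0.0187, 0.2353]
eef_rot: [-3.07, -0.664, 0.002]
ft_force: [0.5, -0.1, 0.0]
grip_width: 0.0006
grip_force: 0.0
1.85 [ 0.535  -0.0187  0.2353] [ 0.46 -0.1   0.01] 0.0006230216874733057 [0.111 0.01  1.905] [-1.e-03 -1.e-04 -1.e+00]
```

```bash
python3 -m pendant '[[[0.11,0.01,0.4],[0,0,0],1],[[0,0,0.5],[0,0,0],1],[[0,0,0.5],[0,0,0],1],[[0,0,0.3],[0,0,0],1],[[0,0,0.2],[0,0,0],1],[[0,0,0],[0,0,0],1],[[0,0,0],[0,0,0],1]]' >/dev/null; python3 st.py
python3 - <<'E'
from cell import vision
import cv2,numpy as np
a=vision.read_camera("side")["color"][:,:,::-1];cv2.imwrite("pics/side1.png",a)
b=vision.read_camera("top")["color"][:,:,::-1];cv2.imwrite("pics/top1.png",b)
r=lambda i:cv2.resize(i,(400,520),interpolation=cv2.INTER_CUBIC)
cv2.imwrite("pics/c1.png",np.hstack([r(a[200:330,300:400]),r(b[225:355,260:360])]))
E
```

```text
2.725 [ 0.5411 -0.0168  0.1413] [-0.22 -0.48  0.6 ] 0.0004608218117930164 [-0.017 -0.004  0.026] [ 1.1e-03 -1.0e-04 -1.0e+00]
```

View pics/c1.png

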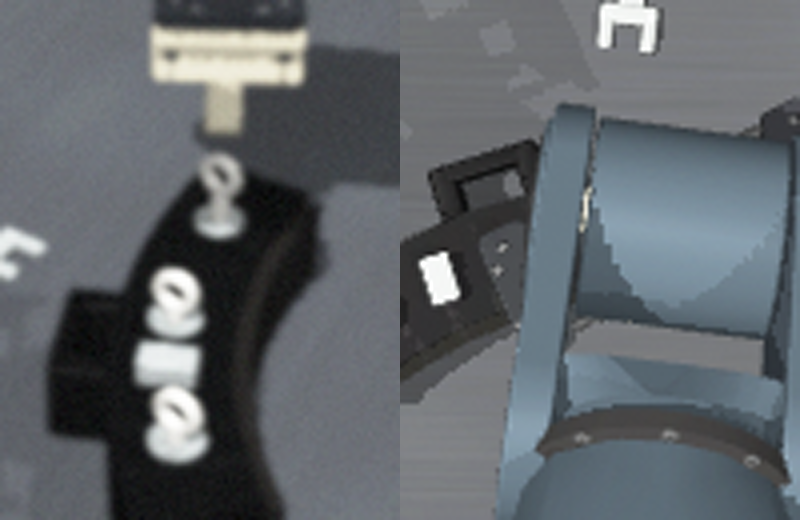

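The side view shows the closed fingertips centred just above the proud eye, about 15 mm clear. Now I'll press down in small steps.

```bash
python3 -m pendant '[[[0,0,0.1],[0,0,0],1],[[0,0,0.1],[0,0,0],1],[[0,0,0.05],[0,0,0],1]]'; python3 -m pendant '[[[0,0,0.05],[0,0,0],1],[[0,0,0],[0,0,0],1]]'; python3 -m pendant '[[[0,0,0.05],[0,0,0],1],[[0,0,0],[0,0,0],1]]';python3 -m pendant '[[[0,0,0.05],[0,0,0],1],[[0,0,0],[0,0,0],1]]'
```

```text
clock: 3.2
eef_pos: [0.5405, -0.0166, 0.1276]
eef_rot: [-3.07, -0.664, 0.001]
ft_force: [0.6, 0.0, -0.3]
grip_width: 0.0007
grip_force: 0.0
clock: 3.45
eef_pos: [0.5406, -0.0166, 0.1255]
eef_rot: [-3.071, -0.664, 0.0]
ft_force: [0.3, -0.3, 0.0]
grip_width: 0.0002
grip_force: 0.0
clock: 3.7
eef_pos: [0.5408, -0.0167, 0.1232]
eef_rot: [3.071, 0.664, 0.001]
ft_force: [0.2, -0.5, 0.8]
grip_width: 0.0007
grip_force: 0.2
clock: 3.95
eef_pos: [0.5408, -0.0167, 0.1206]
eef_rot: [3.071, 0.664, 0.0]
ft_force: [1.5, -0.0, 1.2]
grip_width: 0.0004
grip_force: 0.6
```

```bash
for i in 1; do python3 -m pendant '[[[0,0,0.05],[0,0,0],1],[[0,0,0],[0,0,0],1]]'; done; python3 -m pendant '[[[0,0,0.04],[0,0,0],1],[[0,0,0],[0,0,0],1]]'; python3 -m pendant '[[[0,0,0],[0,0,0],1],[[0,0,0],[0,0,0],1]]'
python3 - <<'E'
from cell import vision
import cv2
a=vision.read_camera("side")["color"][:,:,::-1];cv2.imwrite("pics/side2.png",a)
cv2.imwrite("pics/c2.png",cv2.resize(a[220:320,310:400],(540,600),interpolation=cv2.INTER_CUBIC))
E
```

```text
clock: 4.2
eef_pos: [0.5408, -0.0166, 0.118]
eef_rot: [3.071, 0.664, 0.0]
ft_force: [1.0, 0.0, 1.9]
grip_width: 0.0008
grip_force: 0.5
clock: 4.45
eef_pos: [0.5407, -0.0167, 0.116]
eef_rot: [-3.071, -0.664, -0.0]
ft_force: [1.0, -0.4, 0.8]
grip_width: 0.0007
grip_force: 0.6
clock: 4.7
eef_pos: [0.5405, -0.0167, 0.116]
eef_rot: [-3.071, -0.664, 0.001]
ft_force: [0.3, 0.1, 0.3]
grip_width: 0.0004
grip_force: 0.4
```

View pics/c2.png

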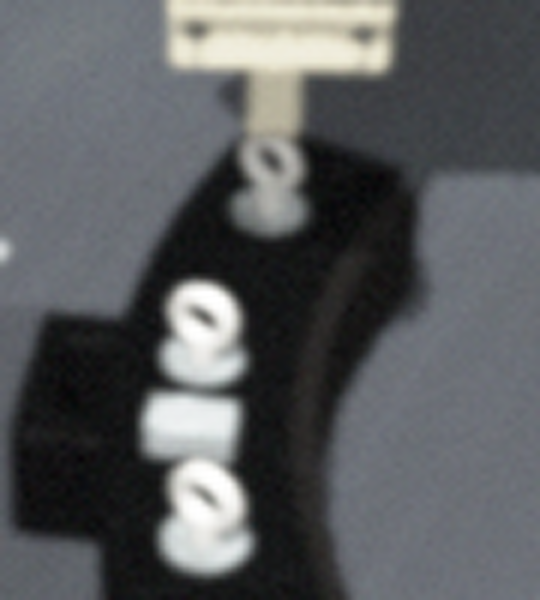

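The eye is now touching the fingertips and sinking. At tip height 99 mm, about 5 mm remain.

```bash
python3 -m pendant '[[[0,0,0.04],[0,0,0],1],[[0,0,0.04],[0,0,0],1],[[0,0,0],[0,0,0],1],[[0,0,0],[0,0,0],1]]'; python3 -m pendant '[[[0,0,0.02],[0,0,0],1],[[0,0,0],[0,0,0],1],[[0,0,0],[0,0,0],1]]'
```

```text
clock: 5.25
eef_pos: [0.5406, -0.0166, 0.1119]
eef_rot: [-3.071, -0.664, 0.001]
ft_force: [0.1, -0.8, 0.8]
grip_width: 0.0005
grip_force: 0.1
clock: 5.62
eef_pos: [0.5406, -0.0166, 0.1111]
eef_rot: [-3.071, -0.664, 0.0]
ft_force: [-1.4, 0.3, 1.6]
grip_width: 0.0003
grip_force: 1.0
```

Tip at 94.1 mm. Lift straight up, clear, and check.

```bash
python3 -m pendant '[[[0,0,-0.2],[0,0,0],1],[[0,0,-0.5],[0,0,0],1],[[0,0,-0.8],[0,0,0],1],[[0,0,-0.8],[0,0,0],1],[[-0.7,0.6,-0.3],[0,0,0],1],[[-0.9,0.6,0],[0,0,0],1],[[-0.9,0.6,0],[0,0,0],1],[[-0.9,0.6,0],[0,0,0],1],[[-0.9,0.6,0],[0,0,0],1],[[-0.5,0.3,0],[0,0,0],1],[[0,0,0],[0,0,0],1],[[0,0,0],[0,0,0],1]]'
python3 - <<'E'
from cell import vision
from meas import *
f=lambda n:vision.read_camera(n)["color"][:,:,::-1].copy()
a=f("side");cv2.imwrite("pics/side3.png",a);b=f("top");cv2.imwrite("pics/top3.png",b)
for th in(150,190,210):
  for c,q in blobs(a,330,232,372,325,th): print(th,c.round(1),q.round(1))
for c,q in blobs(b,240,270,340,318,130): print("top",c.round(1))
for p,ax in(((355,0),[.5402,-.0169]),((344.3,0),[.5242,.0726]),((344.7,0),[.4837,.154])):
  o=S; X=S["R"]@[*ax,.094]+S["t"]; k=S["camera_matrix"]@X; print("expected top px",(k[:2]/k[2]).round(1))
cv2.imwrite("pics/c3.png",cv2.resize(a[220:320,310:400],(540,600),interpolation=cv2.INTER_CUBIC))
E
```

```text
clock: 7.12
eef_pos: [0.3906, -0.2656, 0.2414]
eef_rot: [3.071, 0.664, 0.001]
ft_force: [0.6, 1.0, 0.6]
grip_width: 0.0007
grip_force: 0.0
150 [354.2 250.6] [349.1 243.   11.   15.8]
150 [343.2 275.4] [337.5 267.2  12.4  16.6]
150 [342.6 299.4] [334.4 286.   16.6  28.9]
190 [354.2 250. ] [350.4 243.5   9.1  14.1]
190 [343.1 274.8] [338.5 267.6  10.6  15.1]
190 [341.2 289.7] [335.4 286.6  13.    6.9]
190 [343.5 305.1] [338.5 296.8  11.4  17.2]
210 [355.7 245.9] [351.8 243.8   7.5   6.9]
210 [353.4 251.3] [351.2 247.9   6.    8.1]
210 [343.7 273.4] [339.6 267.9   9.1  13.4]
210 [340.5 290.3] [336.6 288.9   9.8   3.6]
210 [344.  303.3] [339.9 297.1   9.6  14.5]
top [323.  281.8]
top [286.6 287.9]
top [269.4 294.2]
top [252.8 304.1]
expected top px [355.4 243.8]
expected top px [344.3 268. ]
expected top px [344.8 297.8]
```

View pics/c3.png

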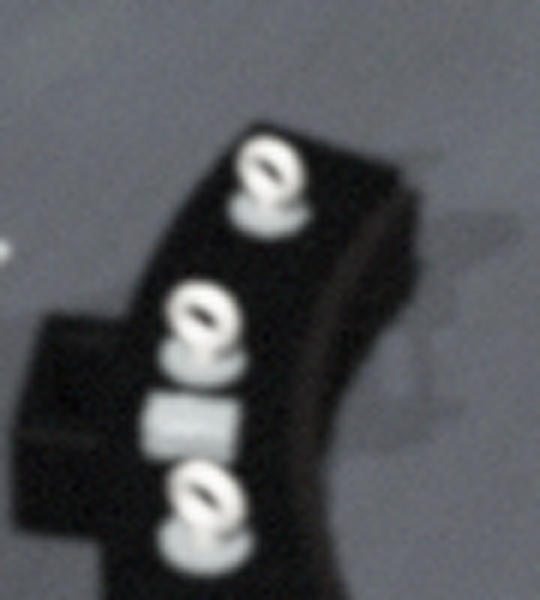

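The eye top is at row 243.0 against 243.8 predicted for 94 mm. The home pins show about the same offset (-0.8 and -1.0 px), so the three are level, and nothing else has moved.

```bash
python3 -c "
from cell import order;print(order.sign_off())"
```

```text
the job is handed in; nothing more can be done
None
```

I pressed the proud pin down until its eye was level with the other two (about 94 mm, matching within about 1 mm in the side camera), took the hand clear and handed the job in; the other two pins and the feeler block had not moved.

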